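# Turn a casting over the step onto its plain end

## Task

Tip the die-cast housing off the upper ledge of the turn-over fixture, over the edge of the step, so that it comes to stand on its plain end in the channel below with its round port on top and its open pocket facing away from the step. Do not lift it off the fixture. Have it finish standing squarely in the channel, up against the end stop, and leave the things round about as they are.

Things in the scene. Friction and masses are not known exactly. Their poses are not given: they have to be found in the camera images.
- housing: Loose die-cast aluminium box, 60 (x) x 76 (y) x 46 (z) mm, walls and floor 7 mm, 0.28 to 0.56 kg. Origin: middle of its flat back; +z out of the open pocket opposite (rim at z 46 mm); +y to the port end. At the start it lies on its back on the upper ledge, pocket up, port end away from the step, axes within 0.15 rad of the fixture's. Turned, its y points up and the origin is 38 mm above the channel floor
- housing_port (a point): Centre of the port on the housing's +y end, 23 mm from the back: a flat round boss 30 mm across, 2 mm proud (this point is on it, 40 mm from the housing's middle), with a dark bore. The opposite end is plain. Pushed slowly at the port end, the housing tips by itself soon after its middle has passed the step's edge
- fixture: Fixed grey and dark steel turn-over fixture, 200 (x) x 208 (y) mm. Origin: on the bench below the middle of the step's edge. Upper ledge: y 0 to +106 mm, top 60 mm above the bench. The step's riser is the plane y = 0. Channel: floor 12 mm above the bench, from the riser to a lip 10 mm high with inner face at y = -90 mm; open at its -x end. x points along the channel to the stop; -y is the way to tip
- fixture_stop (a point): Middle of the end stop's face, at x +88, y -45, z 28 mm of the fixture, looking to -x. The steel stop spans the channel at its +x end and stands 32 mm above the channel floor
- bush: Bystander: brass-coloured bush, 30 mm across and 22 mm high, on the upper ledge towards the stop end; origin under its centre
- pliers: Bystander: orange-handled pliers, 171 mm long, 15 mm high, flat on the bench behind the upper ledge; origin under the centre
- screwdriver: Bystander: orange-handled screwdriver, 210 mm long, 29 mm high, on the bench outside the channel's lip; origin under the centre
- vee_block: Bystander: steel vee block 40 x 48 x 36 mm, on the bench past the stop end of the fixture; origin under its centre
Not all that is in view belongs to the job. Leave any green look-alike of the housing alone.

How it is judged:
At the end, for the whole second after the job is handed in: The housing stands at rest on its plain end on the channel floor: port up within 0.12 rad, back towards the riser and within 45 mm of it, square to the fixture within 0.14 rad, and within 6 mm of the end stop (angle between housing's own y axis and vertical below 0.12 rad and angle between the z axis of housing and the y axis of fixture, either way round below 0.14 rad and x of housing in the frame of fixture between 0.052 and 0.062 m and y of housing in the frame of fixture between -0.0455 and 0.005 m and z of housing in the frame of fixture between 0.046 and 0.055 m and linear speed of housing below 0.02 m/s and angular speed of housing below 0.1 rad/s); the robot touches nothing.
It fails at once if the housing is lifted off the fixture (the middle of its back more than 100 mm above the bench; on the ledge it is at 60 mm) (z of housing in the frame of fixture above 0.1 m).
It fails at once if the bush is moved by more than 25 mm (distance of bush from where it was at the start of the episode above 0.025 m).
It fails at once if the pliers is moved by more than 25 mm (distance of pliers from where it was at the start of the episode above 0.025 m).
It fails at once if the screwdriver is moved by more than 25 mm (distance of screwdriver from where it was at the start of the episode above 0.025 m).
It fails at once if the vee block is moved by more than 25 mm (distance of vee_block from where it was at the start of the episode above 0.025 m).
It also fails if it takes over 45 s, if anything falls off the work surface, if the arm or the gripper's body presses on something with over 40 N, if the wrist force passes 120 N, or if a joint passes its speed limit or range.

## Robot

A 6-joint arm with a two-finger parallel gripper is mounted at the origin on a cart in front of the work surface, level with it; the furniture and walls round the work are solid. World frame = base frame: x ahead of the robot, y to its left, z up, the work surface at z = 0. Lengths are in m, angles in rad, forces in N, time in s.
With the tool pointing down it reaches from about 0.25 to 0.8 m from the base axis. Payload 8.5 kg.
Tool frame: the origin (TCP) lies midway between the tips of the shut fingers; the grasp point (between the pads) lies 19 mm behind it (r.grip_point_offset is the distance from the TCP to the grasp point, in m); z points along the fingers, y is the direction in which the jaws open and shut (so a half turn about z gives the same grasp; the last joint's range is limited). The gripper opens to 85 mm and grips with 20 to 120 N. Pads are 22 mm wide; open, the fingers measure 114 mm over their backs; the gripper's body (76 mm by 85 mm) begins 54 mm behind the grasp point. The pads swing forward as they close: fully open they stand 13 mm farther back than shut.
Start: joints at [1.102, 0.238, -0.013, 1.319, 0, 1.571], TCP at [0.237, 0.468, 0.231] pointing down, gripper open.
Joint ranges: [-2.66, 2.66], [-1.03, 1.9], [-1.14, 1.46], [-1.82, 2.27], [-1.45, 1.34], [-3.14, 3.14]. Speed limits (rad/s): [2.22, 2.22, 2.79, 3.14, 3.14, 3.14].

## Interface

Orientations are given as a 3x3 rotation matrix whose columns are the frame's x, y, z axes.
In Python, from bench import r, eyes gives the robot as it stands. The module is installed in compiled form; this text tells all that it offers. Calls block until the motion is done:
- r.goto(position, orientation): joint-space move of the TCP to a pose.
- r.move_linear(position, feed=0.15, frame=None, guard=None): straight line of the TCP; frame=None keeps the orientation; feed is the mean speed in m/s. With guard (N) it stops when the force on the tool has changed by that much, and returns True; else False.
- r.movej(angles): joint-space move.
- r.set_gripper(opening, newtons=None): finger opening in m; newtons is the grip in N (None keeps the last); returns when the fingers have stopped.
- r.wait(seconds).
- r.solve_ik(position, orientation): joint angles nearest the present ones, or None.
- r.read_state(): the state.
- eyes.read_camera(name): name is "scene" or "top"; returns a dict with "img" (420x560x3 uint8, red, green, blue), "fovy" (degrees; the focal length in pixels is half the picture's height over the tangent of half this angle, whatever the lens; pixels are square), "cx", "cy" (the principal point, pixels), "D" ([k1, k2, p1, p2, k3] as OpenCV has them; the pictures are not rectified), "T" (4x4, takes a point from camera to world coordinates). Camera axes: x right, y down, z forward; pixel columns grow to the right and rows downward; lengths in m; the calibration is good to about 2 mm. A picture is of the moment at which its call begins. There is no depth.
A pose or a line that the arm cannot do raises r.Unreachable and nothing moves.
- r.sign_off(): hands the job in, once; it reports no verdict.
Trained networks look in a picture, given as the dict that the camera call returned (one of the last four; its "shot" number tells which), for a name from the list of things; names that differ only in an ending like _2 or _b are one class to them, and where a whole thing is asked for, a point or a joint stands for the part that bears it (a point fixed in the world has none). Each returns a list of dicts, best first, with "conf" (0 to 1); they miss things now and then, are a little off and sometimes report something else, mostly with a low value. They report only what shows in the picture. A call takes as long as a camera call. They do not tell look-alikes from the thing itself.
- eyes.recognise(thing, picture): "box" ([left, top, right, bottom] in pixels, round what is visible of it).
- eyes.spot_point(thing, picture): "position" ([column, row] in pixels: a listed point, or the origin of a listed thing).
The state is a dict: "clock": time; "joint_positions": joint angles; "joint_vel": joint speeds; "joint_efforts": joint torques, N m; "eef_pos": TCP position; "ee_rot": TCP orientation; "force": force on the tool from outside, world axes, zero at the start; "wrist_torque": the same for the moment, N m; "opening": finger opening in m.
Only numpy, scipy, OpenCV 4.12 (cv2) and the standard library are available. Lean on these libraries where they do the work, as an engineer would, in place of code of your own. Each camera call takes 0.05 s, during which the arm holds its last target. There are 200 camera calls.

## Working session

There is one attempt and no reset: what is moved stays moved. The work goes in short steps, each a Python script; the robot and the scene stay as the last script left them, time stands still between calls to the robot, and variables do not carry over. Pictures are saved under pics/ and viewed, about 8 in all and at most 12, crops included, and the job is handed in when it is done.

```bash
mkdir -p pics; cat > h.py <<'E'
import numpy as np, cv2
from bench import r, eyes
def K(c):
    f=210/np.tan(np.radians(c["fovy"])/2); return np.array([[f,0,c["cx"]],[0,f,c["cy"]],[0,0,1.]])
def ray(c,p):
    u=cv2.undistortPoints(np.array([[p]],float),K(c),np.array(c["D"],float))[0,0]
    T=np.array(c["T"]); return T[:3,3],T[:3,:3]@np.array([u[0],u[1],1])
def at(c,p,z):
    o,d=ray(c,p); return o+d*(z-o[2])/d[2]
def proj(c,P):
    T=np.linalg.inv(np.array(c["T"])); rv=cv2.Rodrigues(T[:3,:3])[0]
    return cv2.projectPoints(np.array(P,float).reshape(-1,3),rv,T[:3,3],K(c),np.array(c["D"],float))[0][:,0]
def tri(obs):
    A=0;b=0
    for c,p in obs:
        o,d=ray(c,p); d=d/np.linalg.norm(d); M=np.eye(3)-np.outer(d,d); A=A+M; b=b+M@o
    return np.linalg.solve(A,b)
def save(c,n): cv2.imwrite("pics/"+n,c["img"][:,:,::-1])
E
python3 - <<'E'
from h import *
np.set_printoptions(precision=3,suppress=True)
Z=dict(housing=.06,housing_port=.083,fixture=0,fixture_stop=.028,bush=.06,pliers=0,screwdriver=0,vee_block=0)
for n in("scene","top"):
    c=eyes.read_camera(n); save(c,n+"0.png"); print(n,c["fovy"],np.array(c["T"])[:3,3])
    for t in Z:
        for d in eyes.spot_point(t,c)[:3]: print(t,d["conf"],np.array(d["position"]),at(c,d["position"],Z[t]))
E
```

```text
scene 50.773621866792396 [ 0.201 -0.443  0.821]
housing 0.9 [215.8 303.9] [ 0.357 -0.039  0.06 ]
housing 0.77 [266.3 232.5] [0.533 0.053 0.06 ]
housing 0.64 [190.4 242.6] [0.383 0.119 0.06 ]
housing_port 0.93 [201.5 183.4] [0.477 0.241 0.083]
housing_port 0.92 [217.7 316.7] [ 0.342 -0.076  0.083]
housing_port 0.8 [175.5 231. ] [0.365 0.146 0.083]
fixture 0.59 [301.4 257.8] [ 0.586 -0.012  0.   ]
fixture_stop 0.64 [343.5 252.5] [ 0.659 -0.066  0.028]
bush 0.6 [321.5 218.3] [0.66  0.019 0.06 ]
pliers 0.71 [263.8 199.7] [0.612 0.182 0.   ]
screwdriver 0.81 [335.6 309.8] [ 0.568 -0.154  0.   ]
vee_block 0.71 [349.7 225. ] [0.739 0.002 0.   ]
vee_block 0.59 [266.9 230. ] [0.565 0.097 0.   ]
top 56.27732673912308 [0.387 0.089 0.911]
housing 0.8 [324.9 291.6] [ 0.366 -0.     0.06 ]
housing 0.79 [248.2 280.1] [0.394 0.162 0.06 ]
housing 0.68 [294.8 214.6] [0.534 0.058 0.06 ]
housing_port 0.86 [346.3 295.5] [ 0.358 -0.042  0.083]
housing_port 0.67 [185.5 230.9] [0.5   0.294 0.083]
housing_port 0.58 [282.7 209.4] [0.542 0.085 0.083]
fixture_stop 0.57 [346.9 163.4] [ 0.658 -0.068  0.028]
bush 0.63 [310.6 158.9] [0.661 0.019 0.06 ]
pliers 0.88 [237.3 186.6] [0.616 0.192 0.   ]
screwdriver 0.57 [385.8 202.6] [ 0.568 -0.16   0.   ]
screwdriver 0.21 [284.4 208.8] [0.559 0.08  0.   ]
vee_block 0.97 [314.3 134.5] [0.742 0.002 0.   ]
```

View pics/scene0.png

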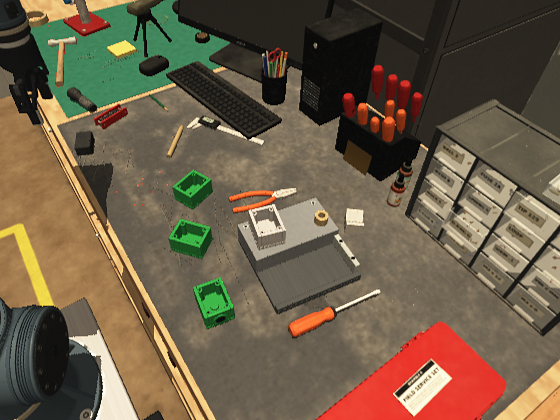

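View pics/top0.png

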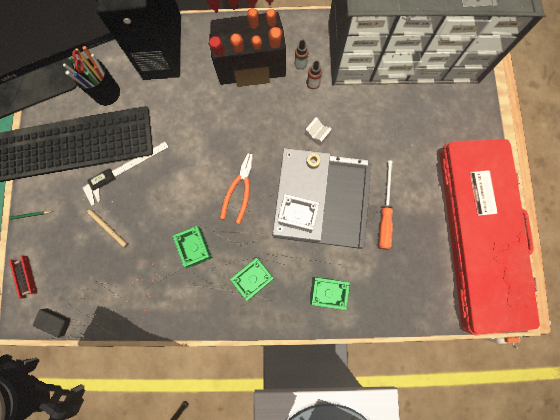

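Candidates for the housing: the silver one on the fixture at top (298,213) / scene (267,228). The green look-alikes are at top (331,293), (252,278), (190,246). I choose the silver one on the ledge and check it in a close crop.

```bash
cat >> h.py <<'E'
def crop(c,x0,y0,w,h,k,n): cv2.imwrite("pics/"+n,cv2.resize(c["img"][y0:y0+h,x0:x0+w,::-1],None,fx=k,fy=k,interpolation=cv2.INTER_CUBIC))
E
python3 - <<'E'
from h import *
c=eyes.read_camera("top"); crop(c,260,135,125,120,5,"ct.png")
c=eyes.read_camera("scene"); crop(c,230,180,140,120,5,"cs.png")
E
```

```text
(no output)
```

View pics/ct.png

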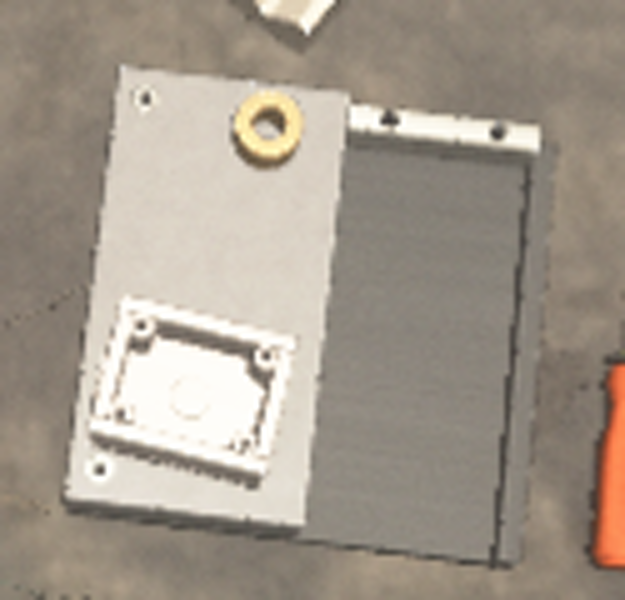

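View pics/cs.png

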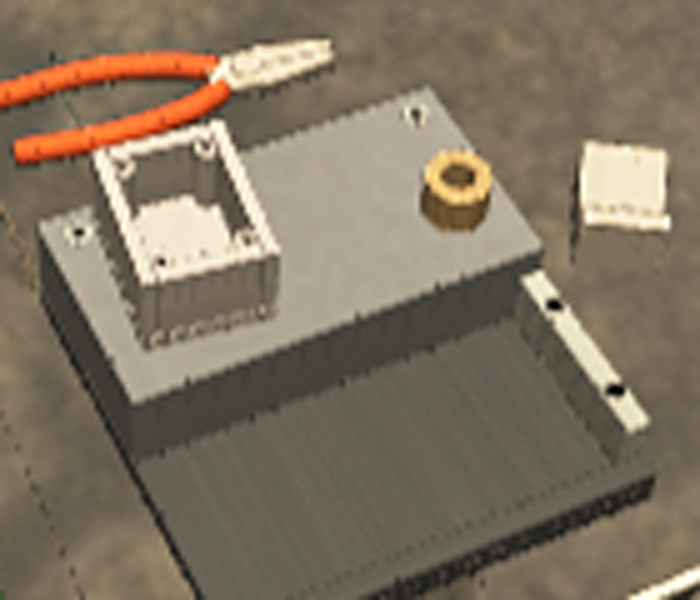

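The crops show the silver housing on the ledge's near end: pocket up, turned slightly, bush well to the far end. I fit the fixture and housing poses to the corners in both views.

```bash
python3 - <<'E'
from h import *
from scipy.optimize import least_squares
np.set_printoptions(precision=4,suppress=True)
ct=eyes.read_camera("top"); cs=eyes.read_camera("scene")
T=lambda a:(np.array(a,float)+.5)/5-.5+[260,135]; S=lambda a:(np.array(a,float)+.5)/5-.5+[230,180]
def fit(M,ot,os,x0):
    M=np.array(M)
    def w(x):
        c,s=np.cos(x[2]),np.sin(x[2]); return np.c_[M[:,:2]@np.array([[c,s],[-s,c]])+x[:2],M[:,2]]
    f=lambda x:np.r_[(proj(ct,w(x))-T(ot)).ravel(),(proj(cs,w(x))-S(os)).ravel()]
    q=least_squares(f,x0,loss="soft_l1"); print(q.x,"res",f(q.x).round(1)); return q.x
F=fit([[.1,.106,.06],[.1,0,.06],[-.1,.106,.06],[-.1,0,.06]],[(120,67),(349,93),(65,500),(303,530)],[(430,87),(545,247),(38,225),(133,405)],[.58,-.01,0])
H=fit([[.03,.038,.106],[.03,-.038,.106],[-.03,.038,.106],[-.03,-.038,.106]],[(122,297),(297,342),(90,435),(263,476)],[(222,122),(280,252),(95,150),(143,283)],[.53,.06,0])
c,s=np.cos(F[2]),np.sin(F[2]); R=np.array([[c,-s],[s,c]])
print("H in F",R.T@(H[:2]-F[:2]),H[2]-F[2]); np.save("F.npy",F)
st=r.read_state(); print(st["ee_rot"],st["eef_pos"],st["clock"],r.grip_point_offset)
E
```

```text
[ 0.5743 -0.0112 -0.1472] res [ 0.1 -0.2  0.7 -0.  -0.1  0.   0.8 -0.  -0.2 -0.4  0.3 -0.3 -0.8 -0.4
 -0.2 -0.3]
[ 0.5321  0.0522 -0.2746] res [ 0.4 -0.4  0.6 -0.6 -0.4 -0.6  0.7  0.2 -0.1 -0.6 -0.1 -0.4 -1.3  0.
 -0.6  0.3]
H in F [-0.051   0.0566] -0.12741575479173048
[[-0.8921  0.4518 -0.    ]
 [ 0.4518  0.8921 -0.0001]
 [-0.     -0.0001 -1.    ]] [0.2372 0.4683 0.2313] 1.1 0.0187
```

```bash
cat >> h.py <<'E'
import os
if os.path.exists("F.npy"):
    F=np.load("F.npy"); c_,s_=np.cos(F[2]),np.sin(F[2]); RF=np.array([[c_,-s_,0],[s_,c_,0],[0,0,1.]])
    W=lambda x,y,z: RF@[x,y,z]+[F[0],F[1],0]
    def down(jaw): # jaw direction in fixture axes; picks the half turn nearer to joint 6's middle
        best=None
        for g in(1,-1):
            y=RF@(g*np.array(jaw,float)); z=np.array([0,0,-1.]); R=np.c_[np.cross(y,z),y,z]
            q=r.solve_ik(W(0,.05,.2),R)
            if q is not None and(best is None or abs(q[5])<best[0]): best=(abs(q[5]),R)
        return best[1]
    def stat():
        s=r.read_state(); print("t",round(s["clock"],2),"F pos",np.round(RF.T@(np.array(s["eef_pos"])-[F[0],F[1],0]),4),"force",np.round(RF.T@np.array(s["force"]),1),"open",round(s["opening"],4))
E
python3 - <<'E'
from h import *
R=down([1,0,0]); x=-.051
r.set_gripper(.040)
r.goto(W(x,.126,.16),R); stat()
print(r.move_linear(W(x,.126,.069),feed=.12,guard=15)); stat()
print(r.move_linear(W(x,.095,.069),feed=.03,guard=20)); stat()
print(r.move_linear(W(x,.055,.069),feed=.025,guard=20)); stat()
print(r.move_linear(W(x,.046,.069),feed=.012,guard=20)); stat()
a=eyes.read_camera("scene"); b=eyes.read_camera("top")
f=lambda c,x0,y0:cv2.resize(c["img"][y0:y0+140,x0:x0+130,::-1],None,fx=3,fy=3,interpolation=cv2.INTER_CUBIC)
cv2.imwrite("pics/p1.png",np.hstack([f(a,230,170),f(b,260,125)]))
E
```

```text
t 3.97 F pos [-0.0511  0.1264  0.1601] force [-0.  -0.8  0.3] open 0.0398
False
t 4.88 F pos [-0.0506  0.1262  0.0696] force [-0.8  1.   0.8] open 0.0404
False
t 6.06 F pos [-0.0508  0.0949  0.069 ] force [0.5 0.2 0.4] open 0.0399
False
t 7.81 F pos [-0.0509  0.0551  0.0691] force [0.3 3.4 2.4] open 0.04
False
t 8.71 F pos [-0.0509  0.046   0.0691] force [0.5 3.9 2.9] open 0.0398
```

View pics/p1.png

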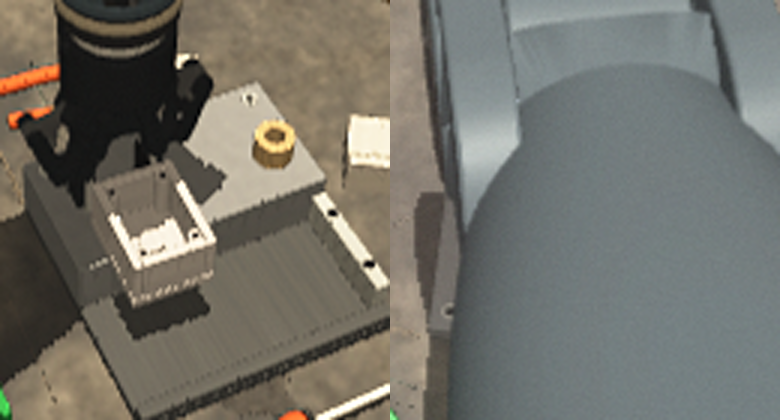

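The housing is square and overhanging the step, still flat. I keep pushing in small steps and watch the contact force for the tip.

```bash
python3 - <<'E'
from h import *
x=-.051
for y in np.arange(.044,.025,-.002):
    g=r.move_linear(W(x,y,.069),feed=.012,guard=20)
    f=RF.T@np.array(r.read_state()["force"]); print(round(y,3),g,f.round(1))
    if g or f[1]<1.2:
        r.wait(.3); f=RF.T@np.array(r.read_state()["force"])
        if g or f[1]<1.2: break
stat()
a=eyes.read_camera("scene"); crop(a,220,170,150,140,4,"p2.png")
E
```

```text
0.044 False [-0.2 -0.3  0.4]
t 9.43 F pos [-0.051  0.044  0.069] force [-1.  -0.4 -0.7] open 0.0401
```

View pics/p2.png

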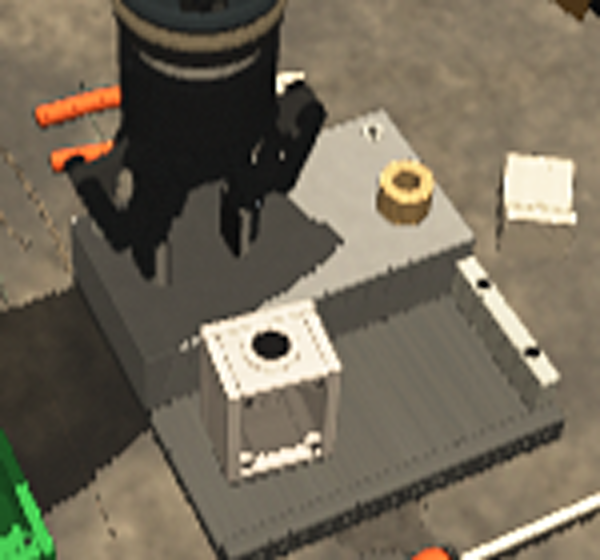

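It tipped and stands in the channel with the port up: top face corners at crop (200,328), (312,300), (340,372), (230,402), pocket away from the step. Measure, then push it along to the stop.

```bash
cat > push.py <<'E'
from h import *
a=eyes.read_camera("scene")
P=[RF.T@(at(a,(np.array(p)+.5)/4-.5+[220,170],.088)-[F[0],F[1],0]) for p in[(200,328),(312,300),(340,372),(230,402)]]
print(np.round(P,4)); m=np.mean(P,0); yc=float(np.clip(m[1],-.06,-.024)); x0=min(p[0] for p in P)
print("mid",m.round(4),"yc",yc)
r.move_linear(W(-.051,.06,.15),feed=.15)
R=down([0,1,0]); r.set_gripper(.010)
r.goto(W(-.135,yc,.15),R); stat()
print(r.move_linear(W(-.128,yc,.036),feed=.12,guard=15)); stat()
print(r.move_linear(W(-.085,yc,.036),feed=.03,guard=15)); stat()
print(r.move_linear(W(.005,yc,.036),feed=.03,guard=20)); stat()
a=eyes.read_camera("scene"); crop(a,220,150,150,140,4,"p3.png")
E
python3 push.py
```

```text
[[-0.0738 -0.0099  0.088 ]
 [-0.014  -0.0181  0.088 ]
 [-0.022  -0.0634  0.088 ]
 [-0.0794 -0.0563  0.088 ]]
mid [-0.0473 -0.0369  0.088 ] yc -0.03691509402810715
t 11.89 F pos [-0.1347 -0.0368  0.1501] force [ 0.7 -0.6 -0.3] open 0.0101
False
t 12.99 F pos [-0.1276 -0.0368  0.0365] force [-0.7  0.6 -0.2] open 0.0101
False
t 14.57 F pos [-0.0853 -0.0369  0.036 ] force [-4.2 -0.5  1.8] open 0.0098
False
t 17.73 F pos [ 0.005  -0.0369  0.036 ] force [-4.   0.2  0.6] open 0.0099
```

View pics/p3.png

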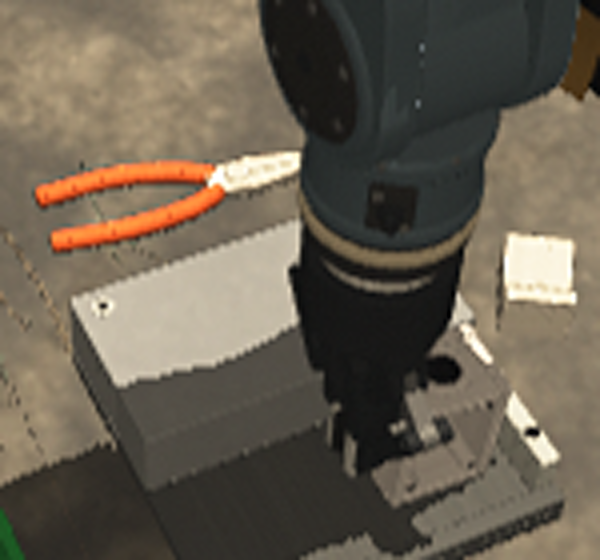

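It slides upright, about 12 mm from the stop (by finger position). I push until the stop resists, then back off and look.

```bash
python3 - <<'E'
from h import *
yc=-.0369
print(r.move_linear(W(.026,yc,.036),feed=.02,guard=14)); r.wait(.3); stat()
r.move_linear(W(-.01,yc,.036),feed=.08); r.move_linear(W(-.06,yc,.2),feed=.2)
r.goto(W(-.16,.15,.25),down([0,1,0])); stat()
a=eyes.read_camera("scene"); b=eyes.read_camera("top")
f=lambda c,x0,y0:cv2.resize(c["img"][y0:y0+130,x0:x0+130,::-1],None,fx=3,fy=3,interpolation=cv2.INTER_CUBIC)
cv2.imwrite("pics/p4.png",np.hstack([f(a,250,160),f(b,270,120)]))
for n,c in(("s",a),("t",b)):
    for t,z in(("housing_port",.090),("bush",.06),("vee_block",0),("screwdriver",0),("pliers",0)):
        for d in eyes.spot_point(t,c)[:2]:
            w=at(c,d["position"],z); print(n,t,round(d["conf"],2),w.round(3),"F",(RF.T@(w-[F[0],F[1],0])).round(4))
E
```

```text
True
t 18.8 F pos [ 0.0159 -0.0369  0.0348] force [-0.9  0.3 -0.2] open 0.01
t 21.16 F pos [-0.1597  0.1496  0.2493] force [ 0.4 -0.3 -0.5] open 0.01
s housing_port 0.96 [ 0.626 -0.063  0.09 ] F [ 0.0585 -0.0441  0.09  ]
s housing_port 0.93 [0.353 0.139 0.09 ] F [-0.2409  0.116   0.09  ]
s bush 0.76 [0.656 0.019 0.06 ] F [0.0764 0.0422 0.06  ]
s vee_block 0.66 [ 0.744 -0.008  0.   ] F [0.1672 0.0285 0.    ]
s screwdriver 0.98 [ 0.564 -0.157  0.   ] F [ 0.011  -0.1453  0.    ]
s pliers 0.95 [0.611 0.183 0.   ] F [0.0083 0.1977 0.    ]
t housing_port 0.83 [ 0.361 -0.039  0.09 ] F [-0.2064 -0.0592  0.09  ]
t housing_port 0.6 [ 0.615 -0.066  0.09 ] F [ 0.0484 -0.0487  0.09  ]
t bush 0.64 [0.663 0.023 0.06 ] F [0.083  0.0465 0.06  ]
t vee_block 0.66 [ 0.751 -0.005  0.   ] F [0.1741 0.0326 0.    ]
t screwdriver 0.82 [ 0.566 -0.155  0.   ] F [ 0.0131 -0.1434  0.    ]
```

View pics/p4.png

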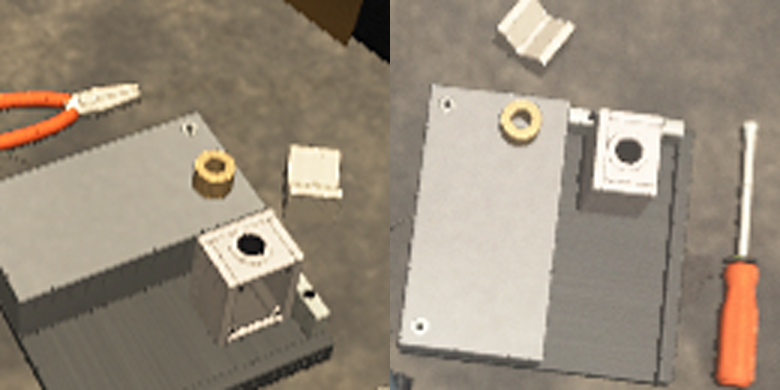

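Housing stands upright near the stop; bystanders in place. I check squareness and stop gap at higher zoom.

```bash
python3 - <<'E'
from h import *
a=eyes.read_camera("scene"); b=eyes.read_camera("top")
f=lambda c,x0,y0:cv2.resize(c["img"][y0:y0+50,x0:x0+50,::-1],None,fx=8,fy=8,interpolation=cv2.INTER_CUBIC)
cv2.imwrite("pics/p5.png",np.hstack([f(a,312,225),f(b,328,148)]))
E
```

```text
(no output)
```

View pics/p5.png

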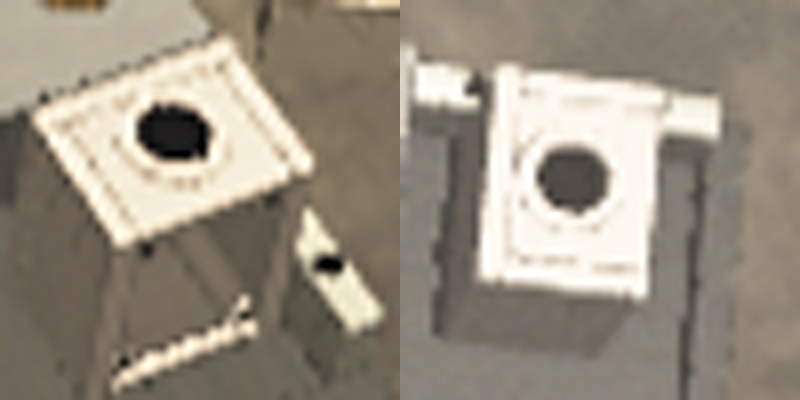

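```bash
python3 - <<'E'
from h import *
from scipy.optimize import least_squares
a=eyes.read_camera("scene"); b=eyes.read_camera("top")
M=np.array([[-.03,0],[.03,0],[.03,-.046],[-.03,-.046]])
S=(np.array([(33,118),(232,38),(312,165),(125,245)])+.5)/8-.5+[312,225]
T=(np.array([(97-19,278),(97,65),(268,92),(245,297)])+.5)/8-.5+[328,148]
def w(x):
    c,s=np.cos(x[2]),np.sin(x[2]); p=M@np.array([[c,s],[-s,c]])+x[:2]; return [W(q[0],q[1],.088) for q in p]
for n,L in(("s",[(a,S)]),("t",[(b,T)]),("both",[(a,S),(b,T)])):
    f=lambda x:np.concatenate([(proj(c,w(x))-o).ravel() for c,o in L])
    q=least_squares(f,[.057,-.02,0]); print(n,q.x.round(4),f(q.x).round(1))
d=eyes.spot_point("fixture_stop",a); print([(RF.T@(at(a,k["position"],.028)-[F[0],F[1],0])).round(4) for k in d[:1]])
E
```

```text
s [ 0.0564 -0.0205  0.0085] [-0.3 -0.3 -0.5  0.   1.3 -0.  -0.5  0.2]
t [ 0.0565 -0.0194 -0.0117] [-0.2 -0.1  0.3  0.2 -0.2 -0.5  0.1  0.3]
both [ 0.0566 -0.0199 -0.0021] [-0.4 -0.7 -0.5 -0.1  1.1 -0.  -0.8 -0.   0.1 -0.   0.4  0.2 -0.  -0.7
  0.5  0.2]
[array([ 0.0898, -0.0413,  0.028 ])]
```

```bash
python3 -c "
from h import *
stat(); print(r.sign_off())"
```

```text
t 22.01 F pos [-0.16  0.15  0.25] force [-0.3  1.5 -0.6] open 0.01
the job is handed in; nothing more can be done
None
```

The housing is standing on its plain end in the channel, port up and pocket facing away from the step, up against the end stop. I handed the job in at about 22 s of the 45 s allowed.

I pushed it at the port end with two parted fingertips either side of the boss. That squared it up, and it tipped over the step on its own. I then slid it along the channel until the stop resisted, and drew the arm clear.

**Final position:** the last fit over both cameras, in the fixture's frame, agrees with where the fingers met resistance:

| Measure | Result | Allowed |
|---|---|---|
| x | 0.0566 m (fingers: about 0.057 m) | 0.052 to 0.062 m |
| y | -0.020 m | -0.0455 to 0.005 m |
| Yaw | about 0.00 rad (single views +0.009 and -0.012) | below 0.14 rad |

**Not measured:** I judged that it stands upright and at rest from the pictures. The corner fit assumed the upright height.

**Bystanders:**
- **Images:** the bush, vee block, screwdriver and pliers all look untouched.
- **Network readings:** the two views differed by up to about 12 mm, and the vee block read up to about 11 mm from its first position. I took that as network noise. The top view did not report the pliers at the end, but the scene view had them unmoved.

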